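# Pack three parts cassettes in a lidded transport case

### The job

Swing the blue case's lid open until it rests back on its stop and let go of it; then take the three flat cassettes off the sloping rack and pile them squarely on the grey mat inside the case, long sides along the mat's: green at the bottom, orange on it, white on top. Set each one down gently rather than dropping it, with its edges flush with the one below, and leave the lid open and the pile untouched. Do not push the tape roll, the carton or the scanner about.

Things in the scene. Friction and masses are not known exactly. Their poses are not given: they have to be found in the camera images.
- lid (a joint): angle of the case's lid: 0 shut (as at the start), 1.8 rad resting on its stop, leaning back past upright. It weighs 0.35 kg, turns freely, falls shut if let go before it is upright (1.57) and falls gently onto its stop beyond that
- lid_bar (a point): middle of the lid's steel handle bar: a round bar 12 mm thick, along y, about 100 mm free between its two arms. It stands 40 mm in front of the lid's front edge, in the plane of the lid (34 mm free between bar and case), 78 mm above the table when shut; it moves with the lid, 210 mm from the hinge axis. Axes as the lid's: x from the bar towards the hinge, y along the bar
- lid_hinge (a point): point on the lid's hinge axis (along y), at the middle of the case's far top edge, 74 mm above the table; the lid is a plate 170 x 210 x 8 mm that swings up and away from the robot about it
- mat (a point): centre of the upper face of the grey mat, 140 (x) by 80 (y) mm, 9 mm above the table, fixed in the middle of the case floor. Its axes are the case's: x from the handle side to the hinge side, z up. The blue case is fixed to the table: outside 170 (x) by 210 (y) mm, 74 mm high, walls 5 mm, open above when the lid is up. Case and rack may stand on either side, left or right, and be turned a little
- rack: fixed sloping pick rack, grey board with three black lane strips, 310 mm wide (y) and 165 mm long, rising at 30 degrees away from the robot (+x of the rack is the uphill direction), blue lip 12 mm high along its lower edge; origin on the table under the board's centre, whose upper face is 90 mm above the table there. Three lanes 100 mm apart, so 40 mm free between neighbouring cassettes
- green_mid (a point): centre (half-way up) of the green flat rigid parts cassette, a closed plastic case 120 (its x) by 60 (its y) by 20 mm (its z), blank label on its upper face (+z), about 0.3 kg. At the start it lies on the sloping rack, its long x axis pointing up the 30 degree slope away from the robot, its lower short end against the rack's lip; which of the three lanes it lies in varies
- orange_mid (a point): centre (half-way up) of the orange flat rigid parts cassette, a closed plastic case 120 (its x) by 60 (its y) by 20 mm (its z), blank label on its upper face (+z), about 0.25 kg. At the start it lies on the sloping rack, its long x axis pointing up the 30 degree slope away from the robot, its lower short end against the rack's lip; which of the three lanes it lies in varies
- white_mid (a point): centre (half-way up) of the white flat rigid parts cassette, a closed plastic case 120 (its x) by 60 (its y) by 20 mm (its z), blank label on its upper face (+z), about 0.2 kg. At the start it lies on the sloping rack, its long x axis pointing up the 30 degree slope away from the robot, its lower short end against the rack's lip; which of the three lanes it lies in varies
- tape: cardboard-brown ring-shaped tape roll lying flat, 90 mm across, 48 mm high; bystander, not part of the job; origin at the centre of its underside
- carton: cardboard box 130 x 90 x 70 mm high; bystander, not part of the job; origin at the centre of its underside
- scanner: grey and black hand scanner lying on its side, 168 mm long, 50 mm wide, 46 mm high; bystander, not part of the job; origin at the centre of its underside
Mind the look-alikes: they are no part of the job. Leave any purple or red look-alike of the part that bears orange_mid alone. Of the things that look like the part that bears green_mid, the larger one is meant.

How it is judged:
On the way, in this order (a step that is already met when the one before it is completed fails the run):
1. the lid is open, resting on its stop, and let go (value of joint lid above 1.72 rad and contact force between lid and the fingers below 0.5 N and velocity of joint lid below 0.1 rad/s), for 0.2 s.
2. the green cassette lies flat and square on the mat, let go (horizontal distance between green_mid and mat below 0.012 m and z of green_mid in the frame of mat between 0.005 and 0.015 m and angle between the x axis of green_mid and the x axis of mat, either way round below 0.12 rad and angle between the z axis of green_mid and the z axis of mat, either way round below 0.06 rad and linear speed of green below 0.02 m/s and contact force between green and the fingers below 0.5 N and value of joint lid above 1.72 rad), for 0.2 s.
3. the orange cassette lies flat and square on the green one, let go (horizontal distance between green_mid and mat below 0.012 m and z of green_mid in the frame of mat between 0.005 and 0.015 m and angle between the x axis of green_mid and the x axis of mat, either way round below 0.12 rad and angle between the z axis of each of green_mid, orange_mid and the z axis of mat, either way round below 0.06 rad and horizontal distance between orange_mid and green_mid below 0.008 m and z of orange_mid in the frame of mat between 0.025 and 0.035 m and angle between the x axis of orange_mid and the x axis of green_mid, either way round below 0.12 rad and linear speed of orange below 0.02 m/s and contact force between orange and the fingers below 0.5 N and value of joint lid above 1.72 rad), for 0.2 s.
4. the white cassette lies flat and square on the orange one, let go (horizontal distance between green_mid and mat below 0.012 m and z of green_mid in the frame of mat between 0.005 and 0.015 m and angle between the x axis of green_mid and the x axis of mat, either way round below 0.12 rad and angle between the z axis of each of green_mid, orange_mid, white_mid and the z axis of mat, either way round below 0.06 rad and horizontal distance between orange_mid and green_mid below 0.008 m and z of orange_mid in the frame of mat between 0.025 and 0.035 m and angle between the x axis of orange_mid and the x axis of green_mid, either way round below 0.12 rad and horizontal distance between white_mid and orange_mid below 0.008 m and z of white_mid in the frame of mat between 0.045 and 0.055 m and angle between the x axis of white_mid and the x axis of orange_mid, either way round below 0.12 rad and linear speed of white below 0.02 m/s and contact force between white and the fingers below 0.5 N and value of joint lid above 1.72 rad), for 0.2 s.
At the end, for the whole second after the job is handed in: Lid on its stop (over 1.72 rad). Green flat on the mat, centres within 12 mm; orange on green, white on orange, centres within 8 mm sideways; heights within 5 mm, long sides within 0.12 rad, flat within 0.06 rad. All at rest and released (all of step 4 and linear speed of each of green, orange below 0.02 m/s and contact force between each of green, orange and the fingers below 0.5 N and velocity of joint lid below 0.1 rad/s); the robot touches nothing.
It fails at once if the green cassette is dropped or thrown into the case (faster than 0.7 m/s inside it) (linear speed of green above 0.7 m/s and z of green_mid in the frame of mat below 0.075 m and horizontal distance between green_mid and mat below 0.08 m).
It fails at once if the orange cassette is dropped or thrown into the case (faster than 0.7 m/s inside it) (linear speed of orange above 0.7 m/s and z of orange_mid in the frame of mat below 0.075 m and horizontal distance between orange_mid and mat below 0.08 m).
It fails at once if the white cassette is dropped or thrown into the case (faster than 0.7 m/s inside it) (linear speed of white above 0.7 m/s and z of white_mid in the frame of mat below 0.075 m and horizontal distance between white_mid and mat below 0.08 m).
It fails at once if the tape roll, carton or scanner is pushed more than 40 mm away (distance of any of tape, carton, scanner from where it was at the start of the episode above 0.04 m).
It also fails if it takes over 72 s, if anything falls off the work surface, if the arm or the gripper's body presses on something with over 40 N, if the wrist force passes 120 N, or if a joint passes its speed limit or range.

### The arm

A 7-joint arm with a two-finger parallel gripper is mounted at the origin on the work surface. World frame = base frame: x ahead of the robot, y to its left, z up, the work surface at z = 0. Lengths are in m, angles in rad, forces in N, time in s.
With the tool pointing down it reaches from about 0.425 to 0.95 m from the base axis. Payload 4.7 kg.
Tool frame: the origin (TCP) lies at the very end of the fingers, on their centre line; the grasp point (between the pads) lies bot.grasp_offset behind it (bot.grasp_offset is the distance from the TCP to the grasp point, in m); z points along the fingers, y is the direction in which the jaws open and shut (so a half turn about z gives the same grasp; the last joint's range is limited). The gripper opens to 87 mm and grips with 3 to 60 N. Pads are 19 mm wide; open, the fingers measure 117 mm over their backs; the gripper's body (75 mm by 190 mm) begins 51 mm behind the grasp point.
Start: joints at [-1.204, 0.469, -0.049, 1.532, 0.024, 1.141, -0.082], TCP at [0.26, 0.623, 0.223] pointing down, gripper open.
Joint ranges: [-2.59, 2.59], [-0.33, 1.99], [-1.39, 1.29], [0.1, 2.45], [-1.04, 4.18], [0.21, 1.99], [-2.66, 2.66]. Speed limits (rad/s): [2.57, 2.57, 3.14, 3.14, 3.14, 3.14, 3.14].

### API

Orientations are given as a unit quaternion [x, y, z, w].
In Python, from bench import bot gives the robot as it stands. The module is installed in compiled form; this text tells all that it offers. Calls block until the motion is done:
- bot.goto(position, orientation): joint-space move of the TCP to a pose.
- bot.move_l(position, attitude=None, max_speed=0.15, contact_N=None): straight line of the TCP; attitude=None keeps the orientation; max_speed is the mean speed in m/s. With contact_N (N) it stops when the force on the tool has changed by that much, and returns True; else False.
- bot.move_j(angles): joint-space move.
- bot.grip(opening, strength=None): finger opening in m; strength is the grip in N (None keeps the last); returns when the fingers have stopped.
- bot.sleep(seconds).
- bot.solve_ik(position, orientation): joint angles nearest the present ones, or None.
- bot.camera(name): name is "scene" or "top" or "wrist"; returns a dict with "color" (420x560x3 uint8, red, green, blue), "range_z" (420x560 float32, m along the optical axis (not along the pixel's ray), 0 where there is no reading), "fx", "fy", "cx", "cy" (pixels), "R" (3x3) and "t" (3): a world point X has camera coordinates R X + t; the wrist camera has in their place "mount" (4x4, takes a point from camera to tool coordinates, whose origin is the TCP and whose axes are the flange's). Camera axes: x right, y down, z forward; pixel columns grow to the right and rows downward; lengths in m; the calibration is good to about 2 mm. A picture is of the moment at which its call begins: read the wrist's pose just before it.
A pose or a line that the arm cannot do raises bot.Unreachable and nothing moves.
- bot.close_job(): hands the job in, once; it reports no verdict.
Readings, each from a call of its own:
- bot.get_time_s(): time.
- bot.get_joint_pos(): joint angles.
- bot.get_qvel(): joint speeds.
- bot.get_effort(): joint torques, N m.
- bot.get_eef_pos(): TCP position.
- bot.get_tcp_rot(): TCP orientation.
- bot.get_ft_force(): force on the tool from outside, world axes, zero at the start.
- bot.get_wrist_torque(): the same for the moment, N m.
- bot.get_opening(): finger opening in m.
Only numpy, scipy, OpenCV 4.12 (cv2) and the standard library are available. Lean on these libraries where they do the work, as an engineer would, in place of code of your own. Each camera call takes 0.05 s, during which the arm holds its last target.

## Working session

There is one attempt and no reset: what is moved stays moved. The work goes in short steps, each a Python script; the robot and the scene stay as the last script left them, time stands still between calls to the robot, and variables do not carry over. Pictures are saved under pics/ and viewed, and the job is handed in when it is done.

```bash
ls; mkdir -p pics; python3 - <<'E'
from bench import bot
import numpy as np, cv2
for n in ["scene","top"]:
    c=bot.camera(n)
    cv2.imwrite(f"pics/{n}0.png",c["color"][:,:,::-1])
    np.savez(f"{n}0.npz",**c)
    print(n,c["fx"],c["fy"],c["cx"],c["cy"],c["R"],c["t"])
print(bot.get_time_s(),bot.grasp_offset,bot.get_opening(),bot.get_tcp_rot())
E
```

```text
pics
scene 403.9397692841755 403.9397692841755 281.188121077905 209.11058486435576 [[-0.56086501  0.8278812   0.00656921]
 [ 0.5520779   0.37990588 -0.74221393]
 [-0.61696064 -0.4126551  -0.67013083]] [ 0.31908093 -0.23996308  1.43319288]
top 422.1984642562501 422.1984642562501 283.8846231807053 213.6630442035394 [[ 0.01186218 -0.99991834  0.00475406]
 [-0.98359879 -0.01252407 -0.17993488]
 [ 0.17997973 -0.00254167 -0.98366704]] [0.01078795 0.5889406  1.33172655]
0.1 0.0187 0.08696285970042228 [ 1.96569653e-01  9.80489487e-01 -8.48671438e-04 -1.33168666e-04]
```

View pics/scene0.png

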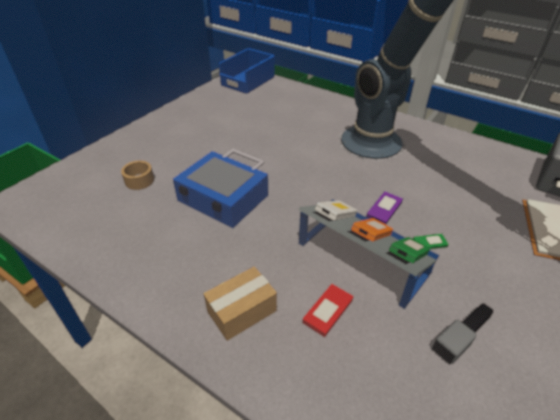

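View pics/top0.png

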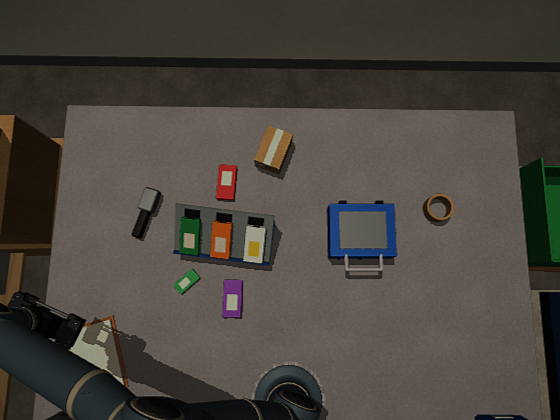

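The scene and top views agree. The case is right of the robot (top image about (363,231), bar at (364,268)). The rack is left, with green (190,237), orange (221,240) and white (255,244). The small green, purple and red items are decoys. Next I'll enlarge and measure.

```bash
cat > vis.py <<'E'
import numpy as np, cv2
def cloud(c):
    z=c["range_z"].astype(float); h,w=z.shape
    u,v=np.meshgrid(np.arange(w),np.arange(h))
    P=np.stack([(u-c["cx"])/c["fx"]*z,(v-c["cy"])/c["fy"]*z,z],-1)
    return (P-np.asarray(c["t"]))@np.asarray(c["R"])  # R^T (P-t)
def ray(c,u,v,h):
    R=np.asarray(c["R"]);t=np.asarray(c["t"])
    d=R.T@np.array([(u-c["cx"])/c["fx"],(v-c["cy"])/c["fy"],1.]); o=-R.T@t
    return o+d*(h-o[2])/d[2]
def proj(c,X):
    p=np.asarray(c["R"])@X+np.asarray(c["t"]); return p[0]/p[2]*c["fx"]+c["cx"],p[1]/p[2]*c["fy"]+c["cy"]
E
python3 - <<'E'
import numpy as np,cv2
from vis import *
c=dict(np.load("top0.npz"))
W=cloud(c)
for n,(u,v) in dict(table=(320,300),lid=(363,231),bar=(364,270),g=(190,225),o=(221,228),w=(255,232),board=(205,235),lip=(225,264),tape=(438,197),carton=(272,148)).items(): print(n,W[v,u].round(4))
a=c["color"][180:290,160:290,::-1]; cv2.imwrite("pics/crop_rack.png",cv2.resize(a,None,fx=6,fy=5.4,interpolation=cv2.INTER_CUBIC))
a=c["color"][190:285,315:410,::-1]; cv2.imwrite("pics/crop_case.png",cv2.resize(a,None,fx=6,fy=6,interpolation=cv2.INTER_CUBIC))
E
```

```text
table [ 0.3115 -0.1044 -0.0011]
lid [ 0.531  -0.2356  0.0787]
bar [ 0.407  -0.2352  0.0831]
g [0.5369 0.3086 0.1215]
o [0.5292 0.2128 0.118 ]
w [0.518  0.107  0.1186]
board [0.511  0.2676 0.0846]
lip [ 0.4256  0.2125 -0.0025]
tape [ 0.6579 -0.5023  0.0246]
carton [0.8096 0.0605 0.0649]
```

View pics/crop_rack.png

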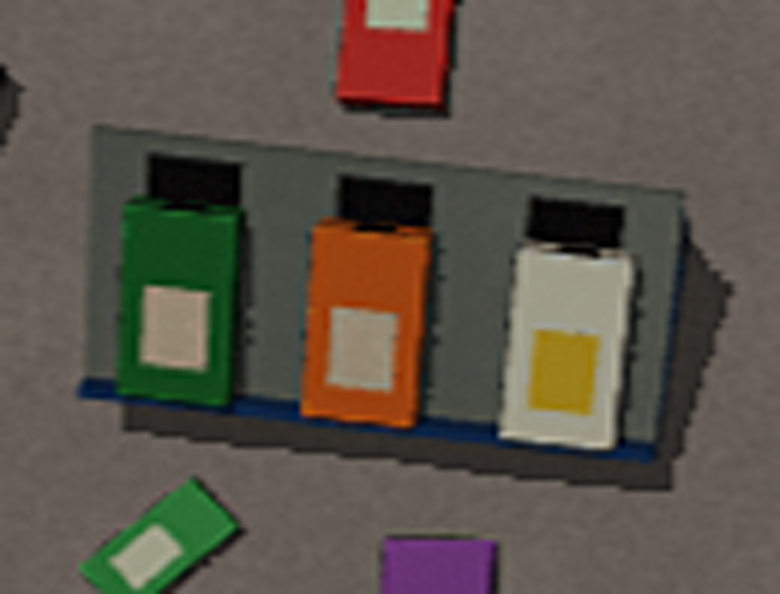

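View pics/crop_case.png

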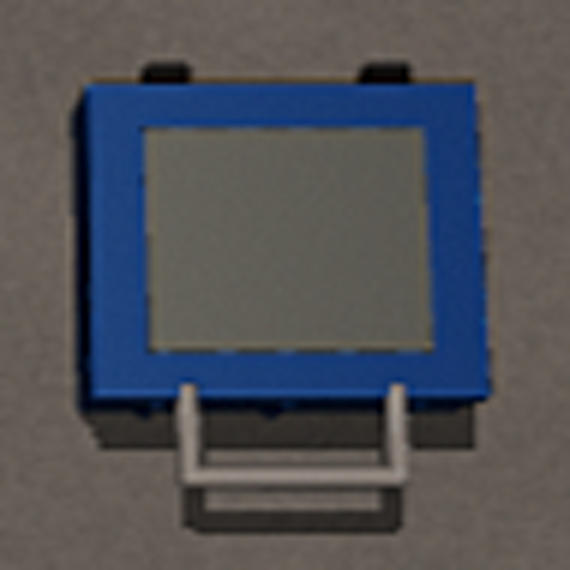

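```bash
python3 - <<'E'
import numpy as np,cv2
from vis import *
c=dict(np.load("top0.npz"))
W=cloud(c)
f=lambda U,V,s=6,t=6,o=(315,190):((U+.5)/s-.5+o[0],(V+.5)/t-.5+o[1])
K=[ray(c,*f(U,V),0.082) for U,V in [(86,86),(474,85),(490,397),(92,397)]]
for k in K: print(k.round(4))
k=np.array(K); print("sides",np.linalg.norm(k-np.roll(k,-1,0),axis=1).round(4)," centre",k.mean(0).round(4))
d=(k[0]+k[1]-k[2]-k[3]); print("yaw x",np.arctan2(d[1],d[0])); d=(k[0]-k[1]+k[3]-k[2]); print("yaw y",np.arctan2(-d[0],d[1]))
for U,V in [(182,476),(408,476),(295,476)]: print("bar",ray(c,*f(U,V),0.078).round(4))
# cassettes
col=c["color"].astype(int); hsv=cv2.cvtColor(c["color"],cv2.COLOR_RGB2HSV)
for n,(u0,v0,u1,v1) in dict(g=(179,216,201,258),o=(209,219,233,262),w=(241,222,267,265)).items():
    g=W[v0:v1,u0:u1].reshape(-1,3); hs=hsv[v0:v1,u0:u1].reshape(-1,3)
    print(n, len(g), np.percentile(g[:,2],[5,50,95]).round(4))
g=W[205:270,170:280].reshape(-1,3)
import sys
# board plane: grey pixels
hs=hsv[205:270,170:280].reshape(-1,3)
m=(hs[:,1]<60)&(hs[:,2]>60)&(g[:,2]>0.05)
A=np.c_[g[m][:,:2],np.ones(m.sum())]
idx=np.ones(len(A),bool)
for _ in range(15):
    s,*_=np.linalg.lstsq(A[idx],g[m][idx,2],rcond=None); r=g[m][:,2]-A@s; idx=np.abs(r)<np.maximum(.004,np.median(np.abs(r)))
print("plane",s,"slope",np.degrees(np.arctan(np.hypot(*s[:2]))),"yaw",np.arctan2(s[1],s[0]),idx.sum())
E
```

```text
[ 0.6174 -0.1268  0.082 ]
[ 0.6206 -0.3358  0.082 ]
[ 0.4529 -0.3384  0.082 ]
[ 0.4504 -0.1288  0.082 ]
sides [0.209  0.1677 0.2096 0.167 ]  centre [ 0.5353 -0.2324  0.082 ]
yaw x 0.013459129267245731
yaw y 0.013861064089066037
bar [ 0.4099 -0.1761  0.078 ]
bar [ 0.4113 -0.2949  0.078 ]
bar [ 0.4106 -0.2355  0.078 ]
g 924 [0.0045 0.0983 0.1264]
o 1032 [0.004  0.0972 0.1267]
w 1118 [0.0561 0.0974 0.126 ]
plane [ 0.40708249 -0.05927876 -0.09910513] slope 22.361084787077242 yaw -0.14460218346173348 1285
```

```bash
cat > h.py <<'E'
import numpy as np
from scipy.spatial.transform import Rotation as Rn
from bench import bot
def ori(z,y):
    z=np.array(z,float);z/=np.linalg.norm(z);y=np.array(y,float);y-=z*(y@z);y/=np.linalg.norm(y)
    return Rn.from_matrix(np.stack([np.cross(y,z),y,z],1)).as_quat()
case_yaw=0.0137
cx=np.array([np.cos(case_yaw),np.sin(case_yaw),0]); cy=np.array([-cx[1],cx[0],0]); ez=np.array([0,0,1.])
hinge=np.array([0.6203,-0.2325,0.074]); 
bar0=np.array([0.4108,-0.2355,0.078])
def barpos(th):  # bar at hinge + rotated
    a=np.arctan2(bar0[2]-hinge[2],0.21)
    return hinge-cx*0.21*np.cos(th+a)+ez*0.21*np.sin(th+a)
D=0.013
def pose(th,tilt,s=1):
    # tilt: tool z tilted forward(+cx) by tilt from straight down
    z=-ez*np.cos(tilt)+cx*np.sin(tilt)
    return barpos(th)+z*D, ori(z,s*cx)
E
python3 - <<'E'
from h import *
np.set_printoptions(precision=3,suppress=True)
print(barpos(0))
for s in (1,-1):
    for th in (0,.45,.9,1.35,1.8):
        p,q=pose(th,0,s); print(s,th,p,bot.solve_ik(p,q))
    p,q=pose(0,0,s); print(bot.solve_ik(p+[0,0,.08],q)); p,q=pose(1.8,0,s); print(bot.solve_ik(p+[0,0,.1],q))
E
```

```text
[ 0.41  -0.235  0.078]
1 0 [ 0.41  -0.235  0.065] [-0.062  0.413  0.614  2.176 -0.387  0.659  0.837]
1 0.45 [ 0.433 -0.235  0.156] [-0.326  0.341  0.916  2.067 -0.348  0.891  0.799]
1 0.9 [ 0.493 -0.234  0.228] [-0.374  0.35   0.951  1.874 -0.322  1.08   0.717]
1 1.35 [ 0.578 -0.233  0.267] [-0.334  0.468  0.933  1.647 -0.395  1.229  0.696]
1 1.8 [ 0.672 -0.232  0.265] [-0.258  0.627  0.892  1.422 -0.491  1.324  0.673]
[-0.364  0.343  0.982  2.121 -0.378  0.861  0.857]
[-0.252  0.579  0.927  1.266 -0.454  1.509  0.632]
-1 0 [ 0.41  -0.235  0.065] [-0.392  0.617  1.113  2.19  -0.788  0.821 -1.892]
-1 0.45 [ 0.433 -0.235  0.156] [-0.459  0.427  1.125  2.072 -0.483  0.935 -2.197]
-1 0.9 [ 0.493 -0.234  0.228] [-0.476  0.417  1.122  1.878 -0.42   1.111 -2.322]
-1 1.35 [ 0.578 -0.233  0.267] [-0.426  0.543  1.116  1.651 -0.508  1.271 -2.34 ]
-1 1.8 [ 0.672 -0.232  0.265] [-0.348  0.718  1.11   1.427 -0.642  1.388 -2.353]
[-0.455  0.405  1.127  2.124 -0.475  0.893 -2.177]
[-0.323  0.646  1.11   1.271 -0.57   1.551 -2.423]
```

```bash
python3 - <<'E'
from h import *
import cv2
np.set_printoptions(precision=3,suppress=True)
p,q=pose(0,0,1)
bot.goto([0.48,0.15,0.36],q)
print(bot.get_time_s())
bot.goto(p+[0,0,.12],q)
bot.grip(0.032,10)
bot.move_l(p+[0,0,.05],max_speed=.2)
print(bot.get_time_s(),bot.get_eef_pos(),bot.get_joint_pos(),bot.get_opening(),bot.get_ft_force())
for n in ("top","scene","wrist"):
    c=bot.camera(n); np.savez(n+"1.npz",**c); cv2.imwrite(f"pics/{n}1.png",c["color"][:,:,::-1])
print(c["mount"],c["fx"],c["cx"],c["cy"])
E
```

```text
2.05
5.2583 [ 0.41  -0.236  0.115] [-0.269  0.373  0.871  2.145 -0.402  0.791  0.87 ] 0.032194426639373504 [ 0.342 -0.028  0.407]
[[ 0.001 -0.968 -0.253  0.069]
 [ 1.     0.001 -0.001 -0.001]
 [ 0.001 -0.253  0.968 -0.163]
 [ 0.     0.     0.     1.   ]] 363.9456416715829 283.65813108732704 211.13191809956248
```

View pics/wrist1.png

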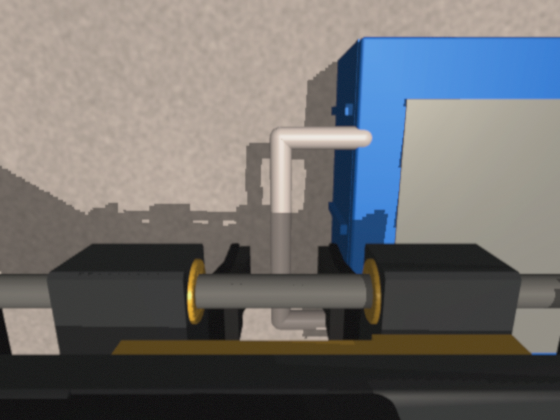

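View pics/scene1.png

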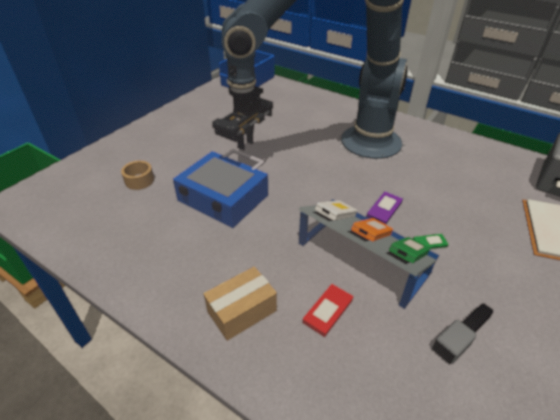

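The wrist view shows the bar at column ~282, midway between the fingers (about 240 and 325), with case clearance on the right. I'll go down, grip and swing.

```bash
python3 - <<'E'
from h import *
import cv2
np.set_printoptions(precision=3,suppress=True)
p,q=pose(0,0,1)
hit=bot.move_l(p,max_speed=.15,contact_N=8)
print(hit,bot.get_eef_pos(),bot.get_ft_force())
if not hit:
    bot.grip(0.0,10)
    print("open",bot.get_opening(),bot.get_time_s(),bot.get_ft_force())
    for th in np.linspace(0.2,0.4,2):
        p,q=pose(th,0,1); bot.move_l(p,q,max_speed=.12)
        print(th,bot.get_opening(),bot.get_ft_force(),bot.get_time_s())
    c=bot.camera("scene"); cv2.imwrite("pics/s2.png",c["color"][:,:,::-1])
E
```

```text
False [ 0.411 -0.236  0.066] [0.757 0.361 0.232]
open 0.011548690793291776 6.4 [-3.049  1.037  6.722]
0.2 0.011232863090314455 [-4.664 -1.476 -0.085] 6.9
0.4 0.011401587731361802 [-7.326 -2.102  1.755] 7.4
```

View pics/s2.png

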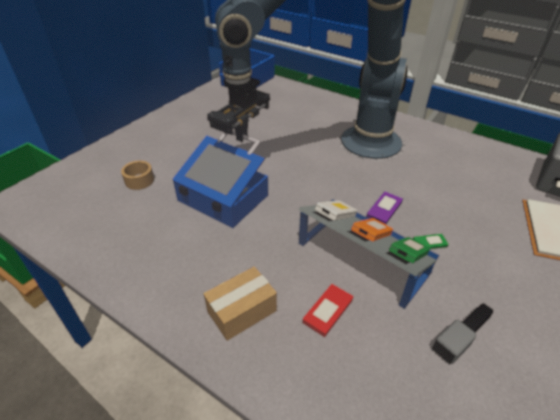

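The lid is lifting cleanly (front edge raised, fingers still on the bar). I'll continue the arc.

```bash
python3 - <<'E'
from h import *
import cv2
np.set_printoptions(precision=3,suppress=True)
for th in list(np.arange(0.6,1.7,0.2))+[1.77]:
    p,q=pose(th,0,1); bot.move_l(p,q,max_speed=.14)
    f=bot.get_ft_force(); print(round(th,2),bot.get_opening(),f,bot.get_time_s())
    if np.linalg.norm(f)>40 or bot.get_opening()<.008: print("STOP");break
c=bot.camera("scene"); cv2.imwrite("pics/s3.png",c["color"][:,:,::-1])
E
```

```text
0.6 0.01130436550727468 [-11.382   0.119   6.497] 7.9
0.8 0.011219064189869165 [-14.444   1.602  12.11 ] 8.35
1.0 0.011583540744385256 [-8.911  0.355 12.775] 8.8
1.2 0.011623823648824276 [-3.773 -0.359  7.639] 9.25
1.4 0.01123925468151132 [-1.223 -1.501  4.888] 9.7
1.6 0.011644176731295636 [ 0.333 -2.155  2.72 ] 10.15
1.77 0.011555376907075358 [ 1.204 -2.205  1.485] 10.5583
```

View pics/s3.png

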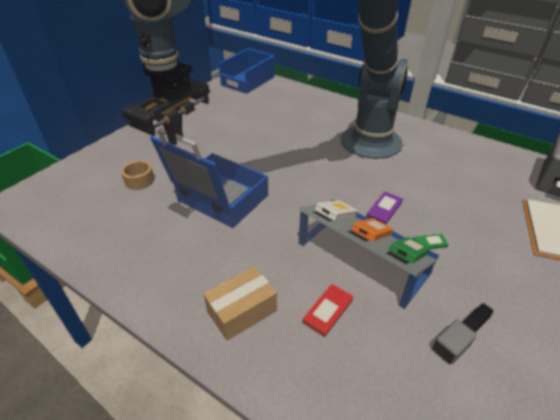

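The lid leans back past upright. Before releasing I'll work out the rough rack pose from the top image.

```bash
python3 - <<'E'
import numpy as np,cv2
from vis import *
from scipy.optimize import least_squares
np.set_printoptions(precision=4,suppress=True)
c=dict(np.load("top0.npz"))
f=lambda U,V:((U+.5)/6-.5+160,(V+.5)/5.4-.5+180)
# board corners upper (far) edge, and cassette lower top-face corners + upper top-face corners
s30,c30=.5,np.sqrt(3)/2
def rk(p,X):
    x,y,a=p; e=np.array([np.cos(a),np.sin(a),0]);l=np.array([-e[1],e[0],0]);n=-e*s30+np.array([0,0,c30]);u=e*c30+np.array([0,0,s30])
    return np.array([x,y,.09])+u*X[0]+l*X[1]+n*X[2]
obs=[((.0825,.155,0),(97,125)),((.0825,-.155,0),(683,190))]
cas={.1:[(117,392),(232,402),(243,209),(124,204)],0.:[(303,414),(416,424),(430,231),(313,225)],-.1:[(502,438),(614,446),(633,256),(520,250)]}
def pix(X):
    return proj(c,X)
def res(q):
    r=[]
    for X,uv in obs: r+=list(np.array(proj(c,rk(q[:3],X)))-f(*uv))
    for i,(l,cs) in enumerate(cas.items()):
        for k,(sx,sy) in enumerate([(-1,1),(-1,-1),(1,-1),(1,1)]):
            r+=list(np.array(proj(c,rk(q[:3],(q[3]+sx*.06,l+q[4]+sy*.03,.02))))-f(*cs[k]))
    return np.array(r)
s=least_squares(res,[.5,.21,-.13,-.02,0],loss='soft_l1')
print(s.x,res(s.x).reshape(-1,2))
for l in cas: print(rk(s.x[:3],(s.x[3],l+s.x[4],.01)))
E
```

```text
[ 0.5164  0.2104 -0.1108 -0.0143  0.0005] [[-0.7283  0.0455]
 [ 0.6838  0.1149]
 [ 0.6012 -0.0471]
 [ 0.074   0.4164]
 [-0.2006  1.0416]
 [ 0.4144 -0.3915]
 [ 0.683  -0.2602]
 [ 0.5375  0.2094]
 [ 0.7318  0.9078]
 [ 0.9621 -0.3465]
 [-1.3212 -0.8336]
 [-1.2516  0.0124]
 [-0.9166  0.229 ]
 [-1.4045 -1.0317]]
[0.5103 0.3122 0.0915]
[0.4992 0.2128 0.0915]
[0.4881 0.1134 0.0915]
```

```bash
cat >> h.py <<'E'
rackp=[0.5164,0.2104,-0.1108]; SC=-0.0143
def rackframe(p=None):
    x,y,a=rackp if p is None else p
    e=np.array([np.cos(a),np.sin(a),0]);l=np.array([-e[1],e[0],0])
    u=e*np.sqrt(3)/2+ez*.5; n=-e*.5+ez*np.sqrt(3)/2
    return np.array([x,y,.09]),u,l,n
E
python3 - <<'E'
from h import *
import cv2
np.set_printoptions(precision=3,suppress=True)
bot.grip(0.036)
print(bot.get_opening(),bot.get_ft_force(),bot.get_time_s())
p=bot.get_eef_pos(); bot.move_l(np.array(p)+[0,0,.1],max_speed=.2)
print(bot.get_time_s(),bot.get_ft_force())
o,u,l,n=rackframe()
mat=hinge-cx*.085; mat[2]=.009
for s in (1,-1):
    q=ori(-n,s*l); qd=ori(-ez,s*cy)
    print(s,"view",bot.solve_ik(o+u*SC+n*.2,q))
    for L in (.1,0,-.1):
        print(bot.solve_ik(o+u*SC+l*L+n*.001,q))
    print("place",bot.solve_ik(mat+[0,0,.002],qd),bot.solve_ik(mat+[0,0,.15],qd))
for n_ in ("top","scene"):
    c=bot.camera(n_); np.savez(n_+"4.npz",**c); cv2.imwrite(f"pics/{n_}4.png",c["color"][:,:,::-1])
a=cv2.imread("pics/top4.png")[170:285,315:430]; cv2.imwrite("pics/crop4.png",cv2.resize(a,None,fx=5,fy=5,interpolation=cv2.INTER_CUBIC))
E
```

```text
0.03611855997332908 [ 0.324  0.233 -0.014] 11.35
12.0 [-0.129  0.692 -0.886]
1 view [-1.449 -0.127  0.518  2.268  0.716  0.833  0.08 ]
[-1.407  0.518  0.745  2.166  0.252  0.246  0.434]
[-0.977  0.347  0.348  2.304  1.099  0.274 -0.246]
[-0.609  0.267  0.142  2.411  1.486  0.246 -0.448]
place [ 0.048  0.612  0.394  1.94  -0.368  0.66   2.255] [-0.052  0.415  0.514  1.848 -0.247  0.943  2.157]
-1 view None
[-0.066  0.639 -0.994  2.094  1.404  0.968  2.658]
None
None
place [-0.32   0.816  0.963  1.959 -0.898  0.871 -0.418] [-0.457  0.66   1.186  1.867 -0.691  1.103 -0.561]
```

View pics/scene4.png

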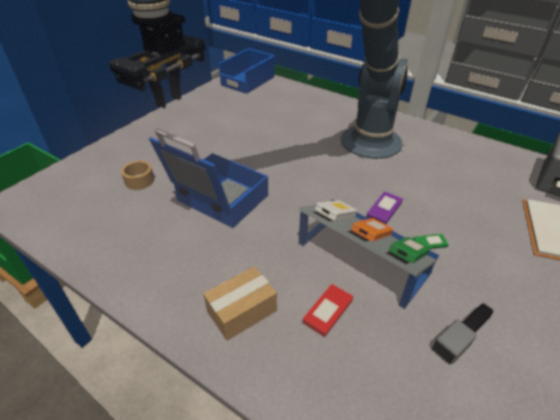

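View pics/crop4.png

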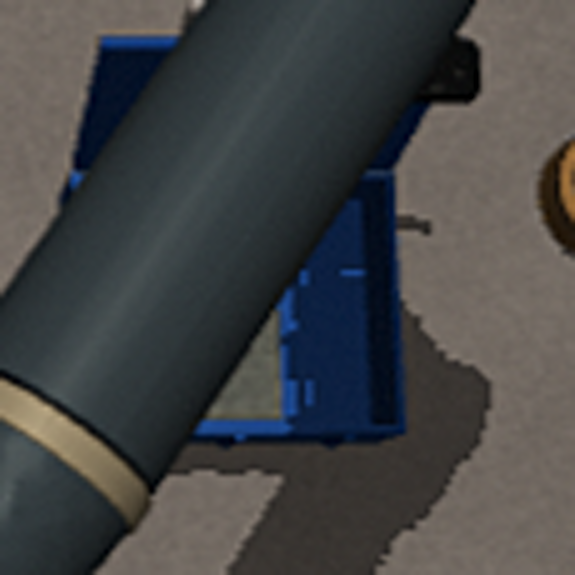

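The lid rests on its stop and is released (no force, handle free in the scene view). Now a wrist look at the rack along its normal.

```bash
python3 - <<'E'
from h import *
import cv2
np.set_printoptions(precision=4,suppress=True)
o,u,l,n=rackframe()
q=ori(-n,l)
bot.goto(o+u*.05+n*.18,q)
bot.grip(.080)
print(bot.get_time_s(),bot.get_joint_pos())
p=np.array(bot.get_eef_pos()); R=Rn.from_quat(bot.get_tcp_rot()).as_matrix()
c=bot.camera("wrist")
T=np.eye(4);T[:3,:3]=R;T[:3,3]=p; M=T@np.array(c["mount"])
c["R"]=M[:3,:3].T; c["t"]=-M[:3,:3].T@M[:3,3]
np.savez("w5.npz",**c); cv2.imwrite("pics/w5.png",c["color"][:,:,::-1])
c=bot.camera("top"); np.savez("top5.npz",**c); cv2.imwrite("pics/top5.png",c["color"][:,:,::-1])
a=cv2.imread("pics/top5.png")[150:285,300:430]; cv2.imwrite("pics/crop5.png",cv2.resize(a,None,fx=4,fy=4,interpolation=cv2.INTER_CUBIC))
E
```

```text
14.9083 [-1.5044 -0.0646  0.7419  2.176   0.6531  0.7654  0.2805]
```

View pics/w5.png

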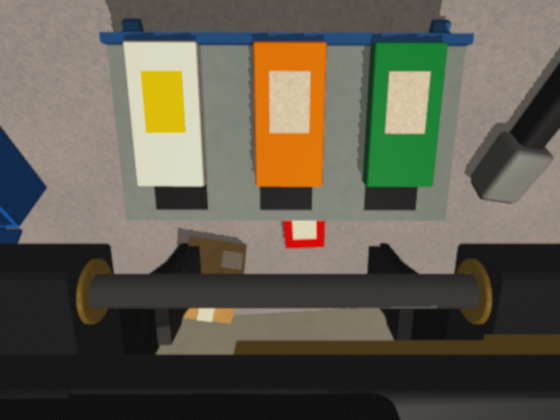

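View pics/crop5.png

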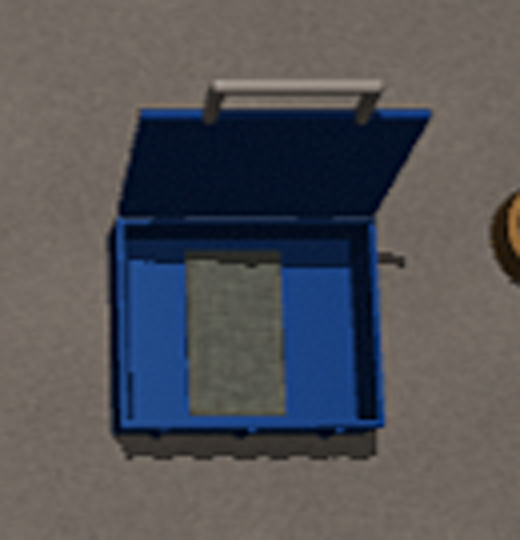

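The wrist view shows all three cassettes: white (125–203, 43–186), orange (256–326, 42–186) and green (366–445, 44–187). The far board edge is at row 219. The top crop shows the mat at about (187–285, 252–413). I'll fit both.

```bash
python3 - <<'E'
import numpy as np,cv2
from vis import *
from scipy.optimize import least_squares
np.set_printoptions(precision=4,suppress=True)
c=dict(np.load("w5.npz"))
s30,c30=.5,np.sqrt(3)/2
def rk(p,X):
    x,y,a,z=p; e=np.array([np.cos(a),np.sin(a),0]);l=np.array([-e[1],e[0],0]);n=-e*s30+np.array([0,0,c30]);u=e*c30+np.array([0,0,s30])
    return np.array([x,y,z])+u*X[0]+l*X[1]+n*X[2]
obs=[((.0825,-.155,0),(127,219)),((.0825,.155,0),(446,219))]
# order: lower-right(robot view: -y) ...
cas={-.1:[(125,43),(199,43),(203,186),(135,186)],0.:[(256,42),(326,42),(323,186),(257,186)],.1:[(376,44),(445,44),(432,187),(366,187)]}
def res(q,free):
    P=[*q[:3],q[4] if free else .09]; r=[]
    for X,uv in obs: r+=list(np.array(proj(c,rk(P,X)))-uv)
    for l,cs in cas.items():
        for k,(sx,sy) in enumerate([(-1,-1),(-1,1),(1,1),(1,-1)]):
            r+=list(np.array(proj(c,rk(P,(q[3]+sx*.06,l+sy*.03,.02))))-cs[k])
    return np.array(r)
for free in (False,True):
    s=least_squares(res,[.5,.21,-.13,-.02,.09],args=(free,))
    print(s.x,np.abs(s.fun).mean()); P=[*s.x[:3],s.x[4] if free else .09]
    for l in cas: print(rk(P,(s.x[3],l,.01)))
print(s.fun.reshape(-1,2).round(1))
c=dict(np.load("top5.npz"))
f=lambda U,V:((U+.5)/4-.5+300,(V+.5)/4-.5+150)
k=np.array([ray(c,*f(U,V),0.009) for U,V in [(187,252),(281,252),(285,413),(188,413)]])
print(k,np.linalg.norm(k-np.roll(k,-1,0),axis=1),k.mean(0)); d=k[0]+k[1]-k[2]-k[3];print("yaw",d[1]/d[0])
E
```

```text
[ 0.5104  0.2143 -0.117  -0.0121  0.09  ] 1.8726805832871563
[0.4834 0.1168 0.0926]
[0.4951 0.2161 0.0926]
[0.5067 0.3154 0.0926]
[ 0.5104  0.2143 -0.117  -0.0123  0.0904] 1.878705321074793
[0.4832 0.1168 0.0929]
[0.4949 0.2161 0.0929]
[0.5066 0.3154 0.0929]
[[-1.1 -0.7]
 [-0.4  0.8]
 [ 1.8 -2.4]
 [ 2.2 -1.8]
 [ 5.1  1.2]
 [ 5.6  0.9]
 [-5.3 -0.5]
 [-1.2  0.1]
 [-2.8  1.8]
 [-4.   1.5]
 [-1.8 -1.6]
 [ 3.  -1.1]
 [-0.   1.4]
 [-1.1  1.1]]
[[ 0.6032 -0.194   0.009 ]
 [ 0.6042 -0.2737  0.009 ]
 [ 0.4677 -0.2737  0.009 ]
 [ 0.4667 -0.1928  0.009 ]] [0.0798 0.1365 0.0809 0.1365] [ 0.5354 -0.2336  0.009 ]
yaw -0.0045216239702573525
```

```bash
python3 - <<'E'
import numpy as np,cv2
from vis import *
from scipy.optimize import least_squares
np.set_printoptions(precision=4,suppress=True)
cw=dict(np.load("w5.npz")); ct=dict(np.load("top0.npz"))
s30,c30=.5,np.sqrt(3)/2
f=lambda U,V:((U+.5)/6-.5+160,(V+.5)/5.4-.5+180)
a=-.115
e=np.array([np.cos(a),np.sin(a),0]);l=np.array([-e[1],e[0],0]);n=-e*s30+np.array([0,0,c30]);u=e*c30+np.array([0,0,s30])
W={"w":[(125,43),(199,43),(203,186),(135,186)],"o":[(256,42),(326,42),(323,186),(257,186)],"g":[(376,44),(445,44),(432,187),(366,187)]}
T={"g":[(232,402),(117,392),(124,204),(243,209)],"o":[(416,424),(303,414),(313,225),(430,231)],"w":[(614,446),(502,438),(520,250),(633,256)]}
def run(name,which):
    def res(q):
        o=np.array([.5104,.2143,.09])+u*q[0]+l*q[1]; U=u*np.cos(q[2])+l*np.sin(q[2]); L=-u*np.sin(q[2])+l*np.cos(q[2]); r=[]
        for k,(sx,sy) in enumerate([(-1,-1),(-1,1),(1,1),(1,-1)]):
            X=o+U*sx*.06+L*sy*.03+n*.02
            if "W" in which: r+=list(np.array(proj(cw,X))-W[name][k])
            if "T" in which: r+=list(2*(np.array(proj(ct,X))-f(*T[name][k])))
        return r
    s=least_squares(res,[-.012,dict(w=-.1,o=0,g=.1)[name],0]); q=s.x
    print(name,which,q,np.abs(s.fun).mean(),np.array([.5104,.2143,.09])+u*q[0]+l*q[1]+n*.01)
for nm in "gow":
    for wh in ("W","T","WT"): run(nm,wh)
E
```

```text
g W [-0.0117  0.1001  0.0052] 1.3477300677763218 [0.5068 0.3155 0.0928]
g T [-0.007   0.0971  0.0087] 0.7046297260028851 [0.5106 0.3121 0.0952]
g WT [-0.0109  0.0996  0.0053] 1.6136030733165239 [0.5075 0.3149 0.0932]
o W [-0.0126  0.0029  0.0024] 1.1157735046093578 [0.495  0.219  0.0924]
o T [-0.0071 -0.0011  0.0178] 0.4764554514523667 [0.4992 0.2145 0.0951]
o WT [-0.0116  0.002   0.0049] 1.7830590767737498 [0.4957 0.218  0.0929]
w W [-0.0117 -0.1033 -0.0213] 0.9286284755072849 [0.4835 0.1134 0.0928]
w T [-0.0077 -0.1071  0.0176] 0.6460378119838737 [0.4865 0.1093 0.0948]
w WT [-0.0109 -0.1042 -0.0136] 1.5943036323728972 [0.4841 0.1125 0.0932]
```

```bash
cat >> h.py <<'E'
rack_a=-.115; rackp=[.5104,.2143,rack_a]
C=dict(g=np.array([.5074,.3145,.0931]),o=np.array([.4960,.2172,.0931]),w=np.array([.4843,.1122,.0931]))
MAT=np.array([0.5352,-0.2330,.009]); MY=0.010
mx=np.array([np.cos(MY),np.sin(MY),0]); my=np.array([-mx[1],mx[0],0])
E
python3 - <<'E'
from h import *
np.set_printoptions(precision=3,suppress=True)
o,u,l,n=rackframe()
q=ori(-n,l); c=C["g"]
p=c-n*.007
try:
    bot.goto(p+n*.09,q)
    print(bot.get_time_s(),bot.get_joint_pos())
    hit=bot.move_l(p,max_speed=.12,contact_N=6)
    print(hit,bot.get_eef_pos()-p,bot.get_ft_force(),bot.get_time_s(),bot.get_joint_pos())
except bot.Unreachable as e: print("unreach",e)
E
```

```text
15.65 [-1.528  0.291  0.73   2.167  0.502  0.499  0.192]
False [0.    0.    0.001] [-0.716  0.003  0.878] 16.55 [-1.357  0.483  0.659  2.162  0.447  0.282  0.239]
```

```bash
python3 - <<'E'
from h import *
import cv2
np.set_printoptions(precision=3,suppress=True)
o,u,l,n=rackframe()
bot.grip(0.04,25)
print(bot.get_opening(),bot.get_ft_force(),bot.get_time_s())
if bot.get_opening()>.055:
    p=np.array(bot.get_eef_pos())
    bot.move_l(p+n*.05,max_speed=.15)
    print(bot.get_opening(),bot.get_ft_force(),bot.get_time_s(),bot.get_joint_pos())
    c=bot.camera("scene"); cv2.imwrite("pics/s6.png",c["color"][:,:,::-1])
    c=bot.camera("wrist"); cv2.imwrite("pics/w6.png",c["color"][:,:,::-1])
    qd=ori(-ez,my)
    print(bot.solve_ik(p+[-.0,0,.15],ori(-n,l)),bot.solve_ik(MAT+[0,0,.17],qd),bot.solve_ik(MAT+[0,0,.003],qd))
E
```

```text
0.05994375662233583 [-2.967  1.305  4.41 ] 17.05
0.059810321019786596 [ 1.297 -0.268 -2.187] 17.5333 [-1.451  0.379  0.7    2.169  0.468  0.396  0.221]
[-1.42   0.213  0.677  2.031  0.45   0.652  0.358] [-0.437  0.584  1.121  1.847 -0.593  1.095  2.49 ] [ 0.391  0.581 -0.071  1.919  0.065  0.643  1.862]
```

View pics/s6.png

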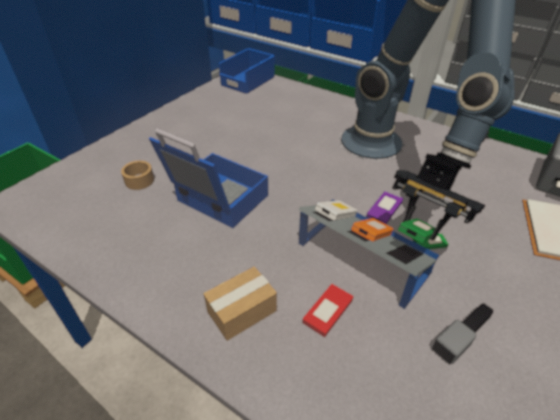

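View pics/w6.png

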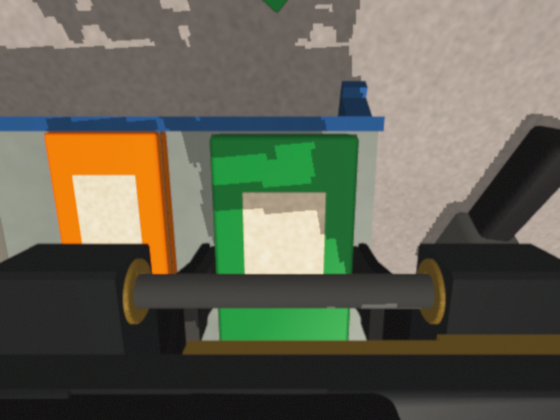

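```bash
python3 - <<'E'
import numpy as np
c=dict(np.load("w5.npz")); M=c["mount"]; fx,cx_,cy_=c["fx"],c["cx"],c["cy"]
for zt in (-.017,-.014):
    for (a,b) in [(211,136),(357,136),(284,136)]:
        d=M[:3,:3]@np.array([(a-cx_)/fx,(b-cy_)/fx,1]); o=M[:3,3]
        print(zt,(o+d*(zt-o[2])/d[2]).round(4))
E
```

```text
-0.017 [ 0.0616 -0.0283 -0.017 ]
-0.017 [ 0.0617  0.0291 -0.017 ]
-0.017 [ 0.0616  0.0004 -0.017 ]
-0.014 [ 0.0615 -0.0289 -0.014 ]
-0.014 [ 0.0615  0.0297 -0.014 ]
-0.014 [ 0.0615  0.0004 -0.014 ]
```

Green is held 1.6 mm off-centre along its length, which I'll correct. Now I'll carry it to the case.

```bash
python3 - <<'E'
from h import *
import cv2
np.set_printoptions(precision=3,suppress=True)
o,u,l,n=rackframe()
p=np.array(bot.get_eef_pos()); bot.move_l(p+[0,0,.11],max_speed=.2)
qd=ori(-ez,my)
bot.goto(MAT+mx*.0016+[0,0,.15],qd)
print(bot.get_eef_pos(),bot.get_opening(),bot.get_ft_force(),bot.get_time_s(),bot.get_joint_pos())
c=bot.camera("scene"); cv2.imwrite("pics/s7.png",c["color"][:,:,::-1])
c=bot.camera("top"); cv2.imwrite("pics/t7.png",c["color"][:,:,::-1])
c=bot.camera("wrist"); cv2.imwrite("pics/w7.png",c["color"][:,:,::-1])
E
```

```text
[ 0.537 -0.232  0.159] 0.059646470116686785 [ 0.833 -0.126 -1.879] 20.3417 [-0.463  0.669  1.194  1.865 -0.7    1.11   2.582]
```

View pics/s7.png

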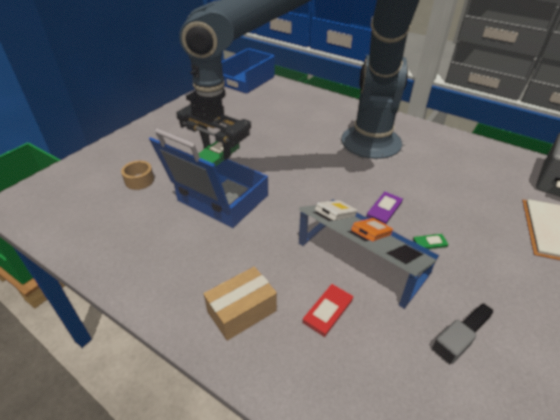

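View pics/w7.png

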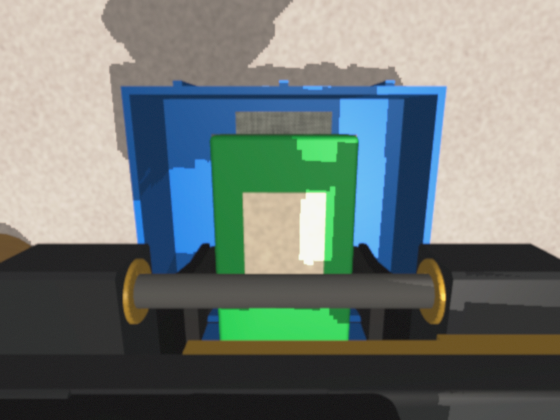

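```bash
python3 - <<'E'
from h import *
c=dict(np.load("w5.npz")); M=c["mount"]; fx,cx_,cy_=c["fx"],c["cx"],c["cy"]
p=np.array(bot.get_eef_pos()); R=Rn.from_quat(bot.get_tcp_rot()).as_matrix()
T=np.eye(4);T[:3,:3]=R;T[:3,3]=p; W=T@M
for (a,b,h) in [(236,112,.009),(331,112,.009),(124,87,.074),(444,87,.074)]:
    d=W[:3,:3]@np.array([(a-cx_)/fx,(b-cy_)/fx,1]); o=W[:3,3]; X=o+d*(h-o[2])/d[2]
    print(X.round(4), (X-MAT)@mx,(X-MAT)@my)
E
```

```text
[ 0.465 -0.272  0.009] -0.07057837827879235 -0.03831636336809839
[ 0.464  -0.1932  0.009 ] -0.07076864513843135 0.04052492681014814
[ 0.4509 -0.3359  0.074 ] -0.08527769170642815 -0.1020835341473585
[ 0.4484 -0.129   0.074 ] -0.08578619560943501 0.10488820413015783
```

Wrist check: mat and rim agree with my estimate to about 1 mm. Lowering.

```bash
python3 - <<'E'
from h import *
import cv2
np.set_printoptions(precision=4,suppress=True)
t=MAT+mx*.0012+my*.0005
bot.move_l([*t[:2],.024],max_speed=.12)
print(bot.get_time_s(),bot.get_joint_pos())
hit=bot.move_l([*t[:2],.009],max_speed=.03,contact_N=4)
print(hit,bot.get_eef_pos(),bot.get_ft_force(),bot.get_time_s())
bot.grip(.076)
bot.move_l([*t[:2],.15],max_speed=.2)
print(bot.get_time_s(),bot.get_ft_force())
c=bot.camera("wrist"); cv2.imwrite("pics/w8.png",c["color"][:,:,::-1])
c=bot.camera("scene"); cv2.imwrite("pics/s8.png",c["color"][:,:,::-1])
E
```

```text
21.7667 [-0.2861  0.7519  0.8959  1.9506 -0.7986  0.8394  2.6348]
True [ 0.5367 -0.2325  0.0132] [-0.0159 -0.6212  2.7412] 22.175
23.6333 [-0.1398 -0.5097  0.0091]
```

View pics/w8.png

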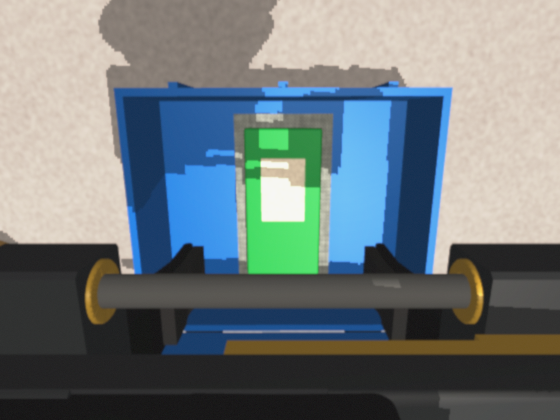

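View pics/s8.png

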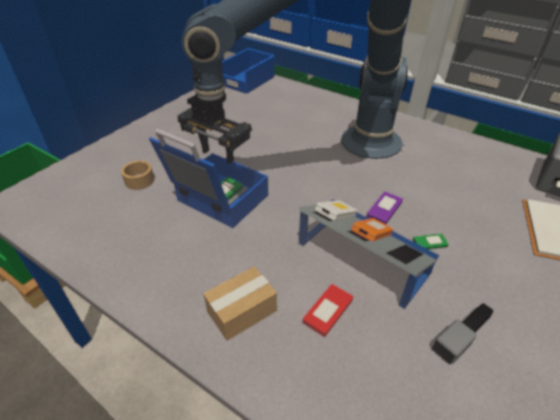

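Green lies squarely on the mat: (245–322, row 128) inside the mat outline (235–332, row 114). Next, orange.

```bash
cat > pick.py <<'E'
from h import *
import cv2,sys
np.set_printoptions(precision=4,suppress=True)
k=sys.argv[1]
o,u,l,n=rackframe(); q=ori(-n,l); p=C[k]-n*.007-u*float(sys.argv[2])
bot.goto(p+n*.13+ez*.03,q)
print(bot.get_time_s(),bot.get_joint_pos())
hit=bot.move_l(p,max_speed=.16,contact_N=8)
print(hit,bot.get_eef_pos()-p,bot.get_ft_force(),bot.get_time_s())
assert not hit
bot.grip(.04,25)
print(bot.get_opening(),bot.get_ft_force(),bot.get_time_s()); assert bot.get_opening()>.055
p=np.array(bot.get_eef_pos())
bot.move_l(p+n*.05,max_speed=.18)
bot.move_l(p+n*.05+ez*.09,max_speed=.2)
print(bot.get_opening(),bot.get_ft_force(),bot.get_time_s())
c=bot.camera("wrist"); cv2.imwrite(f"pics/pick_{k}.png",c["color"][:,:,::-1])
E
python3 - <<'E'
from h import *
c=dict(np.load("w5.npz")); M=c["mount"]; fx,cx_,cy_=c["fx"],c["cx"],c["cy"]
p=np.array(bot.get_eef_pos()); R=Rn.from_quat(bot.get_tcp_rot()).as_matrix()
T=np.eye(4);T[:3,:3]=R;T[:3,3]=p; W=T@M
for (a,b,h) in [(235,114,.009),(332,114,.009),(245,128,.029),(322,128,.029),(248,270,.029),(319,270,.029)]:
    d=W[:3,:3]@np.array([(a-cx_)/fx,(b-cy_)/fx,1]); o=W[:3,3]; X=o+d*(h-o[2])/d[2]
    print(X.round(4), ((X-MAT)@mx).round(4),((X-MAT)@my).round(4))
E
python3 pick.py o 0.0012
```

```text
[ 0.4644 -0.2712  0.009 ] -0.0711 -0.0374
[ 0.4636 -0.1932  0.009 ] -0.0712 0.0406
[ 0.4748 -0.2612  0.029 ] -0.0607 -0.0276
[ 0.4741 -0.2029  0.029 ] -0.0608 0.0307
[ 0.5907 -0.2605  0.029 ] 0.0552 -0.028
[ 0.5901 -0.2011  0.029 ] 0.0552 0.0314
25.7833 [-1.6309 -0.0494  0.7965  2.2742  0.7311  0.7149  0.106 ]Traceback (most recent call last):
  File "pick.py", line 8, in <module>
    hit=bot.move_l(p,max_speed=.16,contact_N=8)
bench.Unreachable: the arm cannot follow that straight line within its joint ranges
```

```bash
python3 - <<'E'
from h import *
np.set_printoptions(precision=3,suppress=True)
o,u,l,n=rackframe()
print(bot.get_eef_pos(),bot.get_time_s())
for k in "ow":
  for deg in (30,25,20,15):
    a=np.radians(deg); e=np.array([np.cos(rack_a),np.sin(rack_a),0]); z=e*np.sin(a)-ez*np.cos(a)
    for h in (0,.04,.09): 
        p=C[k]-n*.007-u*.0012-z*h; print(k,deg,h,bot.solve_ik(p,ori(z,l)))
E
```

```text
[0.434 0.224 0.229] 25.7833
o 30 0 [-1.166  0.367  0.558  2.313  0.913  0.218 -0.088]
o 30 0.04 [-1.43   0.309  0.823  2.328  0.568  0.26   0.255]
o 30 0.09 [-1.567  0.157  0.871  2.326  0.66   0.436  0.166]
o 25 0 [-1.15   0.369  0.592  2.266  0.353  0.251  0.504]
o 25 0.04 [-1.29   0.285  0.709  2.27   0.324  0.343  0.535]
o 25 0.09 [-1.503  0.168  0.873  2.264  0.377  0.479  0.488]
o 20 0 [-1.076  0.368  0.552  2.214  0.094  0.34   0.791]
o 20 0.04 [-1.202  0.29   0.664  2.212  0.108  0.43   0.781]
o 20 0.09 [-1.433  0.196  0.873  2.201  0.142  0.55   0.755]
o 15 0 [-1.074  0.392  0.604  2.164 -0.147  0.441  1.053]
o 15 0.04 [-1.172  0.317  0.692  2.155 -0.09   0.528  1.002]
o 15 0.09 [-1.371  0.237  0.884  2.136 -0.047  0.641  0.97 ]
w 30 0 [-0.717  0.257  0.257  2.426  1.458  0.222 -0.432]
w 30 0.04 [-1.017  0.154  0.543  2.445  1.039  0.247 -0.019]
w 30 0.09 [-1.268 -0.016  0.707  2.447  0.884  0.43   0.131]
w 25 0 [-0.587  0.252  0.15   2.367  0.906  0.243  0.151]
w 25 0.04 [-1.289  0.206  0.923  2.396  0.204  0.243  0.86 ]
w 25 0.09 [-1.525 -0.009  1.041  2.387  0.586  0.459  0.483]
w 20 0 [-0.752  0.27   0.384  2.322  0.258  0.271  0.821]
w 20 0.04 [-1.255  0.235  0.945  2.334 -0.1    0.355  1.191]
w 20 0.09 [-1.535  0.056  1.144  2.319  0.245  0.506  0.86 ]
w 15 0 [-0.711  0.286  0.376  2.265  0.041  0.377  1.059]
w 15 0.04 [-1.105  0.241  0.819  2.268 -0.145  0.472  1.255]
w 15 0.09 [-1.498  0.162  1.217  2.25  -0.083  0.596  1.216]
```

```bash
python3 - <<'E'
from h import *
np.set_printoptions(precision=3,suppress=True)
for deg in (-10,-15):
  a=np.radians(deg); z=mx*np.sin(a)-ez*np.cos(a)
  for h in (.15,.1,.035): print(deg,h,bot.solve_ik(MAT+ez*h,ori(z,my)),bot.solve_ik(MAT+ez*h,ori(z,-my)))
o,u,l,n=rackframe()
a=np.radians(20); e=np.array([np.cos(rack_a),np.sin(rack_a),0]); z=e*np.sin(a)-ez*np.cos(a)
for k in "ow":
    p=C[k]-n*.005-u*.0012
    for h in (.09,.04,0): print(k,bot.solve_ik(p-z*h,ori(z,-l)))
E
```

```text
-10 0.15 [ 0.205  0.465  0.142  1.716 -0.005  1.13   1.921] [-0.244  0.573  0.803  1.743 -0.345  1.163 -0.89 ]
-10 0.1 [ 0.206  0.521  0.142  1.756 -0.014  1.034  1.924] [-0.223  0.633  0.775  1.782 -0.394  1.077 -0.857]
-10 0.035 [ 0.207  0.604  0.142  1.794 -0.029  0.913  1.931] [-0.167  0.704  0.691  1.817 -0.433  0.962 -0.842]
-15 0.15 [0.196 0.509 0.142 1.658 0.018 1.226 1.901] [-0.281  0.652  0.881  1.688 -0.368  1.267 -0.86 ]
-15 0.1 [0.196 0.563 0.142 1.697 0.011 1.133 1.901] [-0.255  0.705  0.839  1.725 -0.405  1.182 -0.843]
-15 0.035 [ 0.196  0.644  0.142  1.734 -0.001  1.017  1.903] [-0.202  0.768  0.751  1.759 -0.435  1.07  -0.841]
o [-1.719  0.335  1.283  2.209 -0.235  0.552 -2.003]
o [-1.606  0.538  1.276  2.227 -0.694  0.525 -1.571]
o [-1.511  0.634  1.206  2.232 -0.921  0.503 -1.37 ]
w [-1.58   0.048  1.186  2.319  0.258  0.513 -2.293]
w [-1.377  0.279  1.109  2.338 -0.29   0.368 -1.755]
w [-1.169  0.36   0.906  2.34  -0.483  0.283 -1.581]
```

I'll grasp with the tool 20° forward (10° off the slope normal) and compensate when placing.

```bash
cat > pick.py <<'E'
from h import *
import cv2,sys
np.set_printoptions(precision=4,suppress=True)
k=sys.argv[1]; deg=float(sys.argv[2]); du=float(sys.argv[3]); pre=sys.argv[4:]=="pre"
o,u,l,n=rackframe(); a=np.radians(deg); e=np.array([np.cos(rack_a),np.sin(rack_a),0]); z=e*np.sin(a)-ez*np.cos(a)
q=ori(z,l); p=C[k]-n*.005-u*du
bot.goto(p-z*.09,q)
print(bot.get_time_s(),bot.get_joint_pos())
hit=bot.move_l(p,max_speed=.14,contact_N=8)
print(hit,bot.get_eef_pos()-p,bot.get_ft_force(),bot.get_time_s())
assert not hit
bot.grip(.04,25)
print(bot.get_opening(),bot.get_ft_force(),bot.get_time_s()); assert bot.get_opening()>.055
p=np.array(bot.get_eef_pos())
bot.move_l(p+n*.04,max_speed=.18)
print(bot.get_opening(),bot.get_ft_force(),bot.get_time_s())
c=bot.camera("wrist"); cv2.imwrite(f"pics/pick_{k}.png",c["color"][:,:,::-1])
E
python3 pick.py o 20 0.0012
```

```text
26.45 [-1.4419  0.1915  0.88    2.201   0.1479  0.5552  0.7485]
False [0.     0.0004 0.0007] [ 0.0958 -1.1277  0.0094] 27.2417
0.06005830160399497 [-3.1655 -0.4151  6.7232] 27.6917
0.05972937729619074 [ 0.2367  0.8224 -3.0457] 28.0667
```

View pics/pick_o.png

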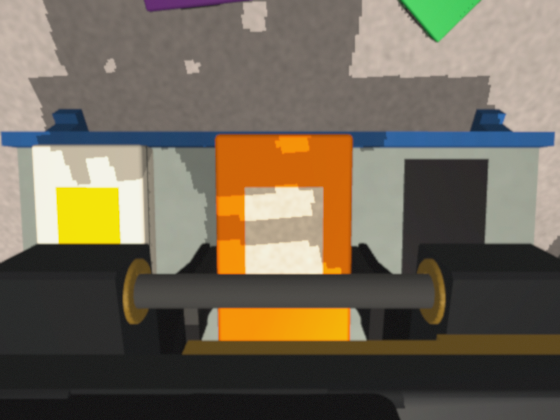

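```bash
python3 - <<'E'
from h import *
c=dict(np.load("w5.npz")); M=c["mount"]; fx,cx_,cy_=c["fx"],c["cx"],c["cy"]
for (a,b) in [(216,136),(352,136)]:
    d=M[:3,:3]@np.array([(a-cx_)/fx,(b-cy_)/fx,1]); o=M[:3,3]; print((o+d*(-.0043-o[2])/d[2]).round(4))
p=np.array(bot.get_eef_pos()); bot.move_l(p+[0,0,.11],max_speed=.2)
a=np.radians(-10); z=mx*np.sin(a)-ez*np.cos(a)
for h in (.15,.1,.035): print(h,bot.solve_ik(MAT+ez*h,ori(z,my)))
E
```

```text
[ 0.061  -0.0287 -0.0043]
[ 0.061   0.0295 -0.0043]
0.15 [-0.3965537   0.7061402   1.09698124  1.75006417 -0.54460237  1.23780761
  2.446491  ]
0.1 [-0.35557097  0.74401627  1.02148935  1.78874212 -0.57641189  1.14799203
  2.45627958]
0.035 [-0.27571438  0.78052702  0.87822786  1.82308785 -0.58614746  1.01811532
  2.43954466]
```

```bash
cat > place.py <<'E'
from h import *
import cv2,sys
np.set_printoptions(precision=4,suppress=True)
k=sys.argv[1]; deg=float(sys.argv[2]); dx=float(sys.argv[3]); zt=float(sys.argv[4]); dy=float(sys.argv[5])
a=np.radians(deg); z=mx*np.sin(a)-ez*np.cos(a); q=ori(z,my)
t=MAT+mx*dx+my*dy
bot.goto([*t[:2],.165],q)
print(bot.get_time_s(),bot.get_opening(),bot.get_joint_pos())
bot.move_l([*t[:2],zt+.012],q,max_speed=.12)
c=bot.camera("scene"); cv2.imwrite(f"pics/pl_{k}.png",c["color"][:,:,::-1])
hit=bot.move_l([*t[:2],zt-.006],q,max_speed=.03,contact_N=4)
print(hit,bot.get_eef_pos()-t,bot.get_ft_force(),bot.get_time_s())
if not hit: sys.exit()
bot.grip(.076)
bot.move_l(np.array([*t[:2],.03])-z*.13,max_speed=.2)
print(bot.get_time_s(),bot.get_ft_force())
p=np.array(bot.get_eef_pos()); R=Rn.from_quat(bot.get_tcp_rot()).as_matrix()
c=bot.camera("wrist"); T=np.eye(4);T[:3,:3]=R;T[:3,3]=p; M=T@np.array(c["mount"])
c["R"]=M[:3,:3].T; c["t"]=-M[:3,:3].T@M[:3,3]
np.savez(f"after_{k}.npz",**c); cv2.imwrite(f"pics/after_{k}.png",c["color"][:,:,::-1])
c=bot.camera("scene"); cv2.imwrite(f"pics/afters_{k}.png",c["color"][:,:,::-1])
E
python3 place.py o -10 -0.0011 .034 .0005
```

```text
30.5083 0.06002345274391445 [-0.4018  0.6977  1.0999  1.7477 -0.5365  1.2453  2.4414]
True [ 0.0003 -0.      0.0265] [-0.0359  0.2848  2.8561] 32.125
33.525 [ 0.662   0.8371 -0.1087]
```

```bash
ls pics
```

```text
after_o.png
afters_o.png
crop4.png
crop5.png
crop_case.png
crop_rack.png
pick_o.png
pl_o.png
s2.png
s3.png
s6.png
s7.png
s8.png
scene0.png
scene1.png
scene4.png
t7.png
top0.png
top1.png
top4.png
top5.png
w5.png
w6.png
w7.png
w8.png
wrist1.png
```

View pics/after_o.png

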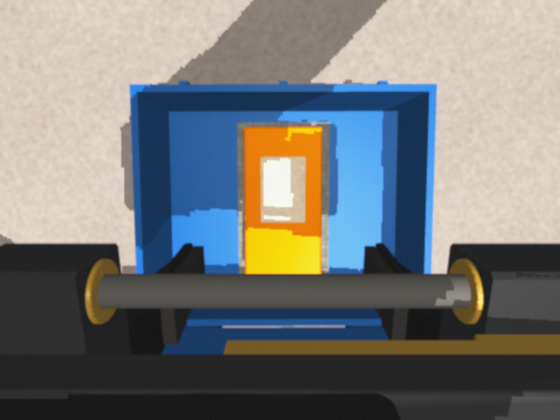

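View pics/afters_o.png

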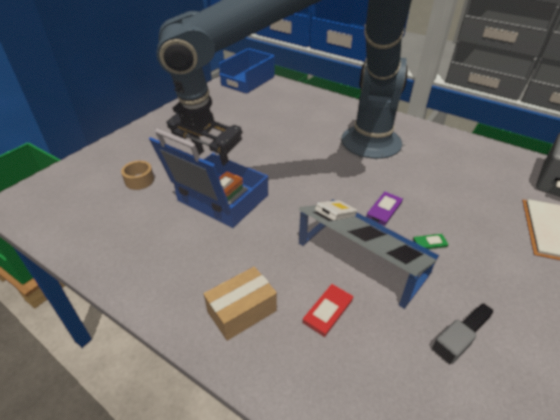

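```bash
python3 - <<'E'
from h import *
from vis import ray
c=dict(np.load("after_o.npz"))
for a,b,h in [(244,127,.049),(322,127,.049),(244,270,.049),(323,270,.049),(131,85,.074),(436,85,.074)]:
    X=ray(c,a,b,h); print(X.round(4),((X-MAT)@mx).round(4),((X-MAT)@my).round(4))
E
python3 -c "
import cv2
a=cv2.imread('pics/after_o.png')[80:280,200:370]
cv2.imwrite('pics/zo.png',cv2.resize(a,None,fx=3.5,fy=3,interpolation=cv2.INTER_CUBIC))"
```

```text
[ 0.4741 -0.2621  0.049 ] -0.0614 -0.0285
[ 0.4735 -0.2029  0.049 ] -0.0614 0.0307
[ 0.5844 -0.2618  0.049 ] 0.0489 -0.0293
[ 0.5838 -0.2     0.049 ] 0.0489 0.0325
[ 0.4504 -0.3369  0.074 ] -0.0859 -0.103
[ 0.448  -0.1278  0.074 ] -0.0861 0.1061
```

View pics/zo.png

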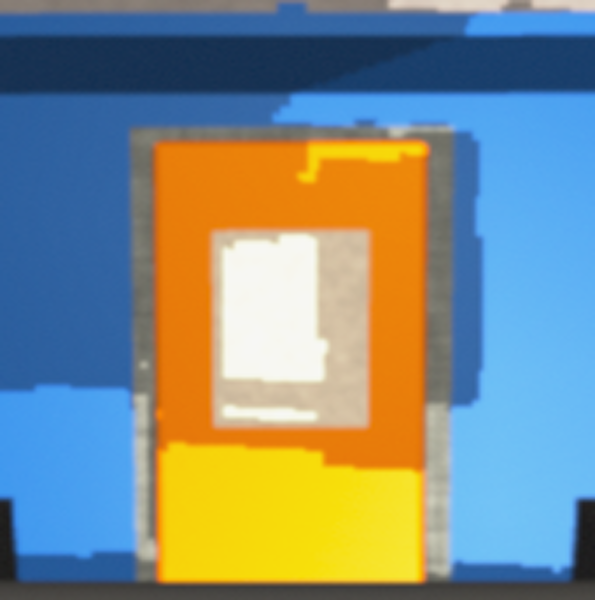

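Orange centre is about (−1.2, +1.2) mm from the mat centre and green about (−0.7, +1.5) mm, so they're flush to under 1 mm. Now white.

```bash
python3 pick.py w 20 0.0006
```

```text
35.0833 [-1.2573  0.0388  0.8353  2.3096  0.3022  0.5244  0.787 ]
False [ 0.0005 -0.0006  0.0002] [0.1281 0.5342 0.5201] 35.875
0.05982337612123933 [-2.9544  0.1124  7.6154] 36.325
0.060038717658887256 [ 0.5171  0.3537 -0.7616] 36.7
```

View pics/pick_w.png

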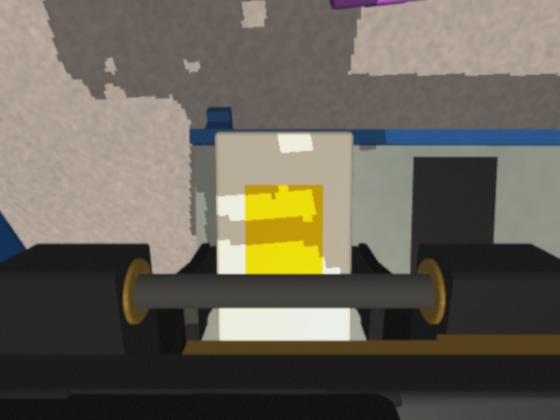

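White is held straight. Its near edge is at row 132 (orange was 136), so it sits about 1.1 mm nearer the robot than the TCP, and I'll compensate for that. Lifting and placing.

```bash
python3 - <<'E'
from h import *
p=np.array(bot.get_eef_pos()); bot.move_l(p+[0,0,.11],max_speed=.2)
E
python3 place.py w -10 0.0003 .054 .0005
```

```text
38.9583 0.05983367518641251 [-0.3968  0.6945  1.0904  1.7447 -0.5308  1.2437  2.434 ]
True [ 0.0003 -0.      0.0462] [-0.0605 -0.3296  3.7707] 40.4167
41.7167 [ 0.0448  0.6452 -0.445 ]
```

View pics/after_w.png

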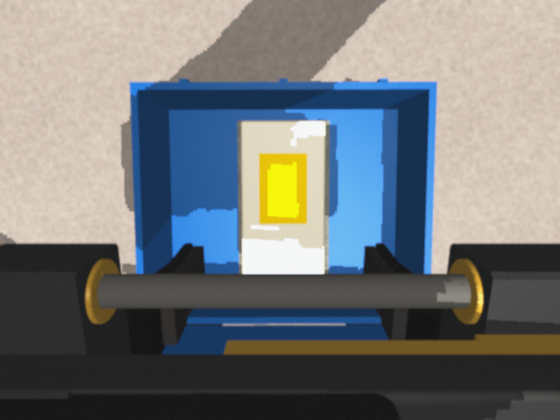

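View pics/afters_w.png

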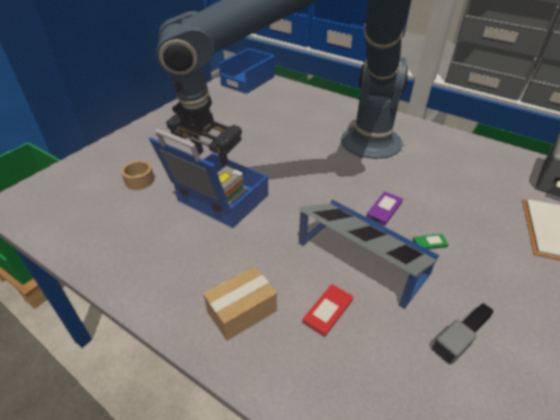

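The pile looks square. I'll clear the arm away for a final check from above.

```bash
python3 - <<'E'
from h import *
from vis import ray
import cv2
c=dict(np.load("after_w.npz"))
for a,b,h in [(239,121,.069),(328,121,.069),(241,270,.069),(327,270,.069)]:
    X=ray(c,a,b,h); print(X.round(4),((X-MAT)@mx).round(4),((X-MAT)@my).round(4))
p=np.array(bot.get_eef_pos()); bot.move_l(p+[-.05,0,.1],max_speed=.2)
bot.goto([.5,.15,.33],ori(-ez,cy)); bot.sleep(.3)
print(bot.get_time_s(),bot.get_ft_force(),np.abs(bot.get_qvel()).max())
for n in ("scene","top"):
    c=bot.camera(n); np.savez(n+"9.npz",**c); cv2.imwrite(f"pics/{n}9.png",c["color"][:,:,::-1])
a=cv2.imread("pics/top9.png")[150:285,300:430]; b=cv2.imread("pics/scene9.png")[120:230,150:280]
a=cv2.resize(a,(390,405),interpolation=cv2.INTER_CUBIC); b=cv2.resize(b,(390,330),interpolation=cv2.INTER_CUBIC)
cv2.imwrite("pics/fin.png",np.hstack([a,cv2.copyMakeBorder(b,0,75,0,0,0)]))
E
```

```text
[ 0.4744 -0.2635  0.069 ] -0.0611 -0.0299
[ 0.4738 -0.2008  0.069 ] -0.0611 0.0328
[ 0.581 -0.262  0.069] 0.0456 -0.0294
[ 0.5804 -0.1994  0.069 ] 0.0455 0.0331
44.275 [-0.72481492  1.44159302 -0.08160418] 0.005148681159958806
```

View pics/fin.png

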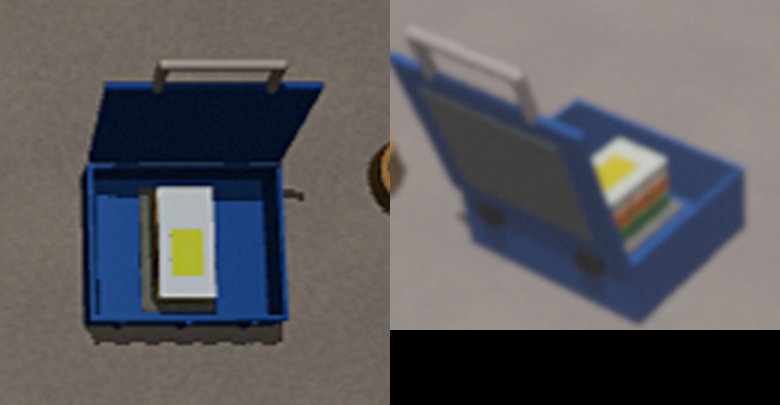

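View pics/scene9.png

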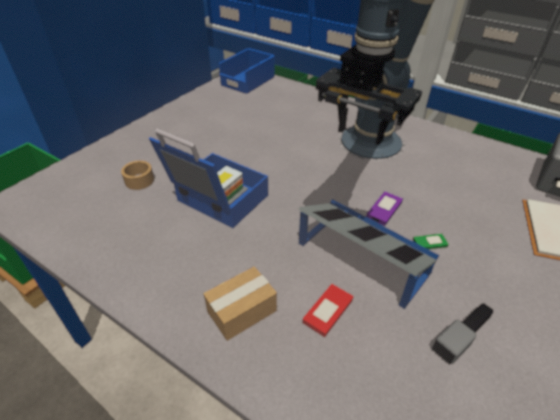

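```bash
python3 - <<'E'
from h import *
from vis import ray
c=dict(np.load("top9.npz"))
k=np.array([ray(c,(U+.5)/3-.5+300,(V+.5)/3-.5+150,.069) for U,V in [(158,187),(212,187),(216,297),(158,298)]])
m=k.mean(0); print(m,(m-MAT)@mx,(m-MAT)@my,np.linalg.norm(k-np.roll(k,-1,0),axis=1))
bot.close_job()
E
```

```text
[ 0.53469185 -0.23323567  0.069     ] -0.0005104825571986136 -0.00023057658485686823 [0.05852354 0.11928733 0.06191499 0.12038257]
the job is handed in; nothing more can be done
```

The lid is open and released on its stop. The three cassettes are stacked on the mat with green at the bottom, orange on it and white on top. I handed the job in after about 44.5 s of the 72 s; it reports no verdict.

- **Lid:** I swung it open by its bar and let go. The final pictures show it leaning back on its stop. I judged this by eye and did not measure the angle.
- **Placing:** Each cassette was lowered slowly until a light contact was felt, then released.
- **Pile position:** Along the long side, the wrist camera put the centres at about −0.7 mm (green), −1.2 mm (orange) and −1.1 mm (white) from my mat centre. Across it, they came to about +1.5 mm each. The top camera put white at (−0.5, −0.2) mm, so the cameras agree within their 2 mm calibration.
- **Bystanders:** Tape, carton, scanner and the look-alikes look unmoved in the pictures. The arm was parked clear, and the readings showed no contact.
- **Problems:** Early on, the two cameras disagreed by about 4–5 mm on where the rack cassettes lay; I weighted the estimates together and corrected each one once it was in hand. The first straight approach to orange was unreachable and nothing moved. I then picked orange and white with the tool tilted 20° instead of 30° and compensated for the difference when placing.

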